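Make up the landscape and portrait paint kits

ROBOT

A 6-joint arm with a two-finger parallel gripper is mounted at the origin on the work surface; the furniture and walls round the work are solid. World frame = base frame: x ahead of the robot, y to its left, z up, the work surface at z = 0. Lengths are in m, angles in degrees, forces in N, time in s.
With the tool pointing down it reaches from about 0.325 to 0.75 m from the base axis. Payload 7.6 kg.
Tool frame: the origin (TCP) lies at the very end of the fingers, on their centre line; the grasp point (between the pads) lies 19 mm behind it (manip.pinch_z is the distance from the TCP to the grasp point, in m); z points along the fingers, y is the line along which they close (so a half turn about z gives the same grasp; the last joint's range is limited). The gripper opens to 85 mm and grips with 20 to 120 N. Pads are 22 mm wide; open, the fingers measure 114 mm over their backs; the gripper's body (76 mm by 85 mm) begins 54 mm behind the grasp point. The pads swing forward as they close: fully open they stand 13 mm farther back than shut.
Start: joints at [-78.341, 2.991, 80.254, -0, 96.75, -4.028], TCP at [0.142, -0.505, 0.231] pointing down, gripper open.
Joint ranges: [-166.34, 166.34], [-52.06, 124.39], [6.96, 135.62], [-60.46, 240.46], [14.63, 156.25], [-167.68, 167.68]. Speed limits (degrees/s): [147.25, 147.25, 172.46, 180, 180, 180].

INTERFACE

Orientations are given as a 3x3 rotation matrix whose columns are the frame's x, y, z axes.
In Python, from station import manip, get_image gives the robot as it stands.
- The arm moves only by the tool arm_command, never from a script. Its argument "rows" is a list of rows, each a list of 7 numbers: the shift along the tool's x, y, z as a fraction of full scale, then the turn, a rotation vector about the tool's x, y, z as a fraction of full scale, then the gripper's target within -1 to 1 (shut at 1, half-way at 0, fully open at -1). In form: [[tx, ty, tz, ax, ay, az, claw], ...]. A call has 1 to 12 rows; each row is the pose to reach, as a shift and turn from the pose commanded when the call began, along the tool's axes at that moment, turning the shorter way round; what a row does not reach only later rows make up. Full scale, the value 1, is 15 cm for a shift and 180 degrees for a turn. A row lasts 1/8 s, in which the tool goes at most 62.5 mm and 10.7 degrees, less where a joint would pass 70% of its speed; a pose out of reach is approached as far as the arm can. A call with a number of a shift or a turn outside -1 to 1 is refused whole. A call with a gripper value outside its range is refused whole. The fingers move at their own pace and stop on an object; "grip_force" is the grip in N (left out, the last holds). Time passes only in rows, so rows that repeat a pose let the fingers close. It gives the time, the measured TCP pose, the force, the opening and the grip force at its end, in the units of the state.
- manip.get_obs(): the state, without advancing time (a new reading comes with each control period).
- get_image(name): name is "side" or "top" or "wrist"; returns a dict with "image" (400x640x3 uint8, red, green, blue), "z_map" (400x640 float32, m along the optical axis (not along the pixel's ray), 0 where there is no reading), "mtx" (3x3 intrinsics, pixels), "T" (4x4, takes a point from camera to world coordinates). Camera axes: x right, y up, looking along -z (the intrinsics and any distortion apply to the point x, -y, -z); pixel columns grow to the right and rows downward; lengths in m; the calibration is good to about 2 mm. A picture is of the moment at which its call begins.
- manip.finish_job(): hands the job in; it is judged then, once.
The state is a dict: "time_s": time; "joints": joint angles; "qd": joint speeds; "joint_torque": joint torques, N m; "tool_pos": TCP position; "ee_rot": TCP orientation; "force": force on the tool from outside, world axes, zero at the start; "torque": the same for the moment, N m; "width": opening from 0.0 (shut) to 1.0 (fully open); "grip_force": force on a finger pad.
Only numpy, scipy, OpenCV 4.12 (cv2) and the standard library are available. Lean on these libraries where they do the work, as an engineer would, in place of code of your own. Each camera call takes 0.05 s, during which the arm holds its last target. There are 200 camera calls.

TASK

Make up the two paint kits from the stock on the table. The landscape tray (card with green dabs) gets the blue-banded gouache pot, the tube with the yellow ochre band and the ochre chalk stub; the portrait tray (card with red and pink dabs, its eraser is already in) gets the red-banded pot and the all-white tube. Set each thing down in the recess made for it, pots upright in the round wells, tubes and chalk lying flat along theirs either way round, and leave the plain cream pot and the blue-banded tube where they are.

Things in the scene. Friction and masses are not known exactly. Their poses are not given: they have to be found in the camera images.
- landscape_tray: landscape tray: fixed wooden board, 190 (x) x 130 (y) x 20 mm, white card with three green dabs across its -x end. Origin: centre of underside. Recesses 8 mm deep, flat floors at z 12 mm, by centre: tube trough x +16, y +31, 134 (x) x 40 (y) mm; chalk recess x -14, y -33, 78 (x) x 32 (y) mm; round pot well x +60, y -33, diameter 50 mm. Top flat, edges chamfered 2 mm
- portrait_tray: portrait tray: fixed wooden board, 190 (x) x 130 (y) x 20 mm, white card with three red and pink dabs across its -x end. Origin: centre of underside. Recesses 8 mm deep, flat floors at z 12 mm, by centre: tube trough x +16, y +31, 134 (x) x 48 (y) mm; small (holds a blue and white eraser) recess x -14, y -33, 78 (x) x 32 (y) mm; round pot well x +60, y -33, diameter 50 mm. Top flat, edges chamfered 2 mm
- blue_pot_center (a point): screw pot of gouache with white lid, a blue band and a dab of blue paint on the lid, standing upright, loose. 36 mm diameter, 41 mm high; this point is its centre, half-way up; z up
- red_pot_center (a point): screw pot of gouache with white lid, a red band and a dab of red paint on the lid, standing upright, loose. 36 mm diameter, 41 mm high; this point is its centre, half-way up; z up
- cream_pot_center (a point): screw pot of gouache with white lid, no coloured band and no dab on the lid (not needed), standing upright, loose. 36 mm diameter, 41 mm high; this point is its centre, half-way up; z up
- ochre_tube_center (a point): small metal paint tube, silver-white with a yellow ochre band and pale cap, lying flat, loose. 22 mm wide (own x), 118 mm long (own y, the cap is at one end), 17 mm high at the thickest; this point is its middle, 8.5 mm above what it lies on. Grasp across its width
- white_tube_center (a point): small metal paint tube, all white with a black cap, lying flat, loose. 32 mm wide (own x), 115 mm long (own y, the cap is at one end), 25 mm high at the thickest; this point is its middle, 12.5 mm above what it lies on. Grasp across its width
- blue_tube_center (a point): small metal paint tube, silver-white with a blue band (not needed), lying flat, loose. 24 mm wide (own x), 126 mm long (own y, the cap is at one end), 18 mm high at the thickest; this point is its middle, 9.0 mm above what it lies on. Grasp across its width
- chalk_center (a point): ochre-yellow round chalk stub, 13 mm diameter, 60 mm long (own y), lying on its side, loose; this point is its centre

How it is judged:
By the outcome, as a careful person would: the job done as asked, in the order asked, and still so for the second after the job is handed in, with the robot touching nothing.
It also fails if it takes over 112 s, if anything falls off the work surface, if the arm or the gripper's body presses on something with over 40 N, if the wrist force passes 120 N, or if a joint passes its speed limit or range.

## Working session

There is one attempt and no reset: what is moved stays moved. The work goes in short steps, Python scripts to look and compute and a tool call to move; the robot and the scene stay as the last step left them, time stands still between calls to the robot, and variables do not carry over. Pictures are saved under pics/ and viewed, at most 18 in all, crops included, and the job is handed in when it is done.

Besides the shell and the picture viewer there is one more tool, called by a JSON object that holds its "method" and its "body". arm_command: Moves the arm, as the interface text tells. Shift numbers are shares of 15 cm and turn numbers shares of 180 degrees, none past 1 either way. Its arguments: {"type":"object","properties":{"rows":{"type":"array"},"grip_force":{"type":"number"}},"required":["rows"]}

```bash
mkdir -p pics; ls; cat > h.py <<'E'
import numpy as np, cv2, pickle
from station import manip, get_image
def snap(n,f):
    d=get_image(n); cv2.imwrite(f'pics/{f}.png',d['image'][:,:,::-1]); pickle.dump(d,open(f'pics/{f}.pkl','wb')); return d
def load(f): return pickle.load(open(f'pics/{f}.pkl','rb'))
def ray(d,u,v):
    K=d['mtx']; r=np.array([(u-K[0,2])/K[0,0],-(v-K[1,2])/K[1,1],-1.]); return d['T'][:3,:3]@r, d['T'][:3,3]
def at_z(d,u,v,z):
    r,o=ray(d,u,v); return o+r*(z-o[2])/r[2]
def depth(d,u,v):
    r,o=ray(d,u,v); return o+r*d['z_map'][int(v),int(u)]
E
python3 - <<'E'
from h import *
for n in ('top','side','wrist'):
    d=snap(n,n+'0'); print(n,d['mtx'].round(1).tolist(),d['T'].round(3).tolist(),[k for k in d])
print(manip.get_obs())
E
```

```text
pics
top [[417.1, 0.0, 323.1], [0.0, 417.1, 203.1], [0.0, 0.0, 1.0]] [[0.005, 0.996, -0.084, 0.382], [-1.0, 0.004, -0.003, -0.018], [-0.003, 0.084, 0.996, 0.945], [0.0, 0.0, 0.0, 1.0]] ['image', 'z_map', 'mtx', 'T']
side [[466.6, 0.0, 317.2], [0.0, 466.6, 196.0], [0.0, 0.0, 1.0]] [[0.982, 0.099, -0.159, 0.301], [-0.187, 0.604, -0.775, -0.811], [0.02, 0.791, 0.612, 0.68], [0.0, 0.0, 0.0, 1.0]] ['image', 'z_map', 'mtx', 'T']
wrist [[353.3, 0.0, 316.4], [0.0, 353.3, 194.2], [0.0, 0.0, 1.0]] [[0.272, 0.925, 0.264, 0.209], [-0.962, 0.262, 0.072, -0.487], [-0.003, -0.274, 0.962, 0.372], [0.0, 0.0, 0.0, 1.0]] ['image', 'z_map', 'mtx', 'T']
{'time_s': 0.15, 'joints': array([-7.83395402e+01,  3.01893965e+00,  8.02980799e+01,  1.46800803e-03,
        9.67492974e+01, -4.02845467e+00]), 'qd': array([ 3.17599102e-02, -1.29359539e-01, -1.82559788e-01,  9.00351459e-05,
       -2.39695573e-02,  1.04598337e-02]), 'joint_torque': array([ 8.56008628e-04, -3.81952965e+01, -3.60423946e+01, -6.85161172e-05,
        4.63137258e-03, -4.55660086e-06]), 'tool_pos': array([ 0.14194756, -0.50522114,  0.23067969]), 'ee_rot': array([[ 9.62743285e-01,  2.70416944e-01, -2.09014918e-04],
       [ 2.70417004e-01, -9.62742617e-01,  1.13870520e-03],
       [ 1.06697610e-04, -1.15280197e-03, -9.99999330e-01]]), 'force': array([ 0.71602394, -0.24788304, -0.76159168]), 'torque': array([ 0.03898217, -0.02392092,  0.0137839 ]), 'grip_force': 0.0, 'width': 1.000088726764229}
```

View pics/top0.png

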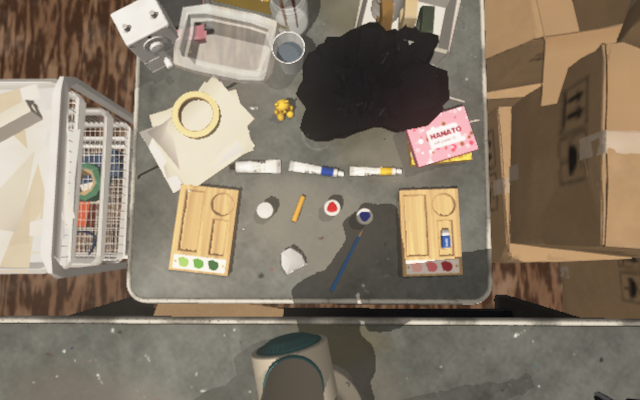

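View pics/side0.png

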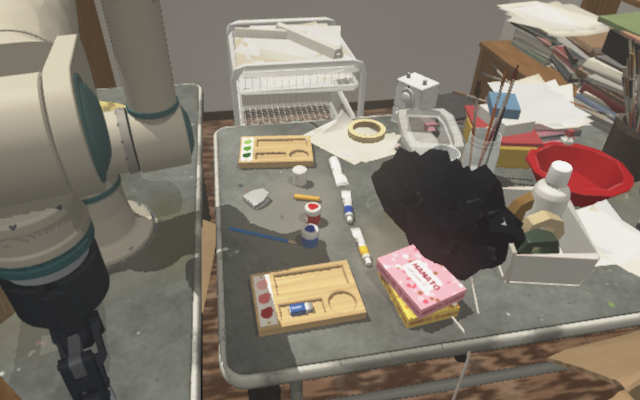

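```bash
python3 - <<'E'
from h import *
d=load('top0'); im=d['image'][:,:,::-1]
c=cv2.resize(im[145:285,165:325],None,fx=5,fy=4.0,interpolation=cv2.INTER_CUBIC)
c=cv2.resize(im[150:280,165:325],None,fx=4.5,fy=4.5,interpolation=cv2.INTER_CUBIC);cv2.imwrite('pics/cA.png',c)
c=cv2.resize(im[150:280,315:475],None,fx=4.5,fy=4.5,interpolation=cv2.INTER_CUBIC);cv2.imwrite('pics/cB.png',c)
for p in [(320,200),(265,230),(220,160),(165,270)]: print(p,depth(d,*p).round(4))
E
```

```text
(320, 200) [ 4.689e-01 -8.500e-03  4.000e-04]
(265, 230) [0.4002 0.1154 0.0017]
(220, 160) [0.5568 0.217  0.0178]
(165, 270) [0.3099 0.3374 0.0039]
```

View pics/cA.png

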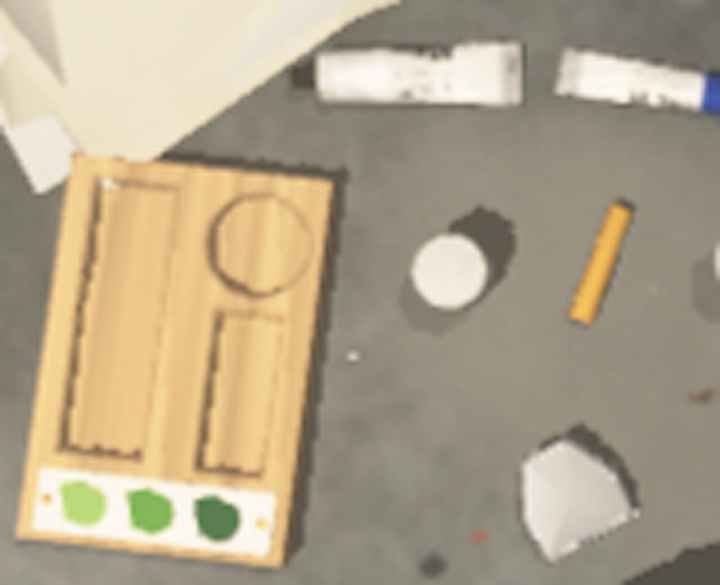

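View pics/cB.png

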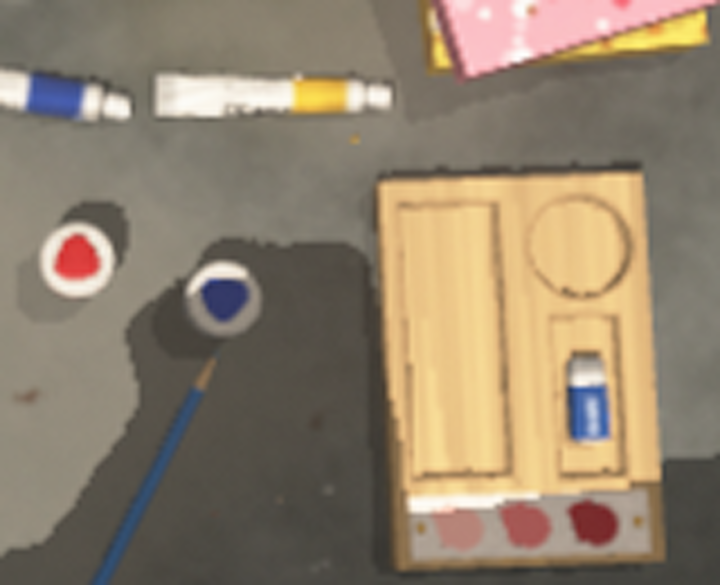

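```bash
cat >> h.py <<'E'
def crop(d,x,y,u0,z): return at_z(d,u0+(x+.5)/4.5-.5,150+(y+.5)/4.5-.5,z)
def fit(d,u0,pts,z=.02):
    L=np.array([p[0] for p in pts],float)/1000; W=np.array([crop(d,*p[1],u0,z)[:2] for p in pts])
    l=L-L.mean(0); w=W-W.mean(0); th=np.arctan2((l[:,0]*w[:,1]-l[:,1]*w[:,0]).sum(),(l*w).sum())
    R=np.array([[np.cos(th),-np.sin(th)],[np.sin(th),np.cos(th)]]); t=W.mean(0)-R@L.mean(0)
    return t,th,R,(W-(L@R.T+t))*1000
def goto(x,y,z,th):
    o=manip.get_obs(); R=o['ee_rot']; s=R.T@(np.array([x,y,z])-o['tool_pos'])/.15
    t0=np.degrees(np.arctan2(R[1,0],R[0,0])); a=((t0-th+180)%360)-180
    print('shift',s.round(3),'turn',round(a/180,3),'t',o['time_s'],'pos',o['tool_pos'].round(4),'j6',o['joints'][5].round(1))
E
python3 - <<'E'
from h import *
d=load('top0')
A=[((93,63),(75,155)),((93,-63),(333,180)),((60,-33),(261,244)),((83,51),(103,180)),((83,11),(180,187)),((-51,51),(60,455)),((-51,11),(140,460)),((25,-17),(218,312)),((25,-49),(284,317)),((-53,-17),(199,470)),((-53,-49),(265,475))]
B=[((93,63),(378,178)),((93,-63),(642,172)),((60,-33),(579,247)),((83,55),(398,203)),((83,7),(496,203)),((-51,55),(413,475)),((-51,7),(510,475)),((25,-17),(552,317)),((25,-49),(617,317)),((-53,-17),(561,473)),((-53,-49),(625,473))]
for n,u0,P,tr in (('land',165,A,dict(pot=(60,-33),tube=(16,31),chalk=(-14,-33))),('port',315,B,dict(pot=(60,-33),tube=(16,31)))):
    t,th,R,e=fit(d,u0,P); print(n,t.round(4),np.degrees(th).round(2),'res',e.round(1).tolist())
    for k,v in tr.items(): print('  ',k,(R@(np.array(v)/1000)+t).round(4))
print('blue',crop(d,224,299,315,.041),'red',crop(d,78,260,315,.041),'cream',crop(d,450,271,165,.041))
for n,a,b,u0,z in (('ochre',(156,95),(392,97),315,.0085),('white',(292,74),(522,73),165,.0125),('chalk',(624,203),(581,321),165,.0065)):
    p=crop(d,*a,u0,z);q=crop(d,*b,u0,z); print(n,((p+q)/2).round(4),'len',np.linalg.norm(p-q).round(4),'dir',np.degrees(np.arctan2(*(q-p)[1::-1])).round(1))
for p in [(363,215),(331,207),(376,171),(262,166),(298,208)]: print(depth(d,*p).round(4))
E
```

```text
land [0.4014 0.2472] -5.94 res [[1.1, 1.5], [2.2, -1.7], [-0.1, -0.0], [-0.1, -1.9], [0.7, -0.5], [-2.6, 1.0], [-0.7, 1.4], [-0.7, 0.8], [0.3, 0.0], [-0.6, 0.0], [0.5, -0.6]]
   pot [0.4577 0.2082]
   tube [0.4205 0.2764]
   chalk [0.3841 0.2159]
port [ 0.3986 -0.2524] 1.92 res [[2.7, 2.4], [2.0, -2.6], [-1.4, 0.5], [0.0, 0.9], [-1.4, 0.4], [0.2, -0.4], [-1.2, 0.2], [-0.6, -0.3], [-1.5, -0.4], [1.1, -0.7], [0.1, -0.0]]
   pot [ 0.4597 -0.2834]
   tube [ 0.4135 -0.2209]
blue [ 0.43061965 -0.10538051  0.041     ] red [ 0.44916509 -0.03495057  0.041     ] cream [0.44320311 0.11136416 0.041     ]
ochre [ 0.5349 -0.1341  0.0085] len 0.1189 dir -90.3
white [0.5445 0.1387 0.0125] len 0.1157 dir -89.5
chalk [0.4505 0.0399 0.0065] len 0.063 dir 160.5
[ 0.4327 -0.1021  0.0437]
[ 0.4498 -0.0328  0.0442]
[ 0.5342 -0.1348  0.012 ]
[0.5445 0.123  0.0122]
[0.4491 0.0403 0.0185]
```

{"method": "arm_command", "body": {"rows": [[0.3,-0.24,0,0,0,0,-1],[0.6,-0.48,0,0,0,0,-0.8],[0.86,-0.68,0,0,0,0,-0.7],[0.86,-0.68,0,0,0,0,-0.7]], "grip_force": 40}}

```text
time_s: 0.65
tool_pos: [0.2401, -0.3705, 0.2315]
ee_rot: [[0.962, 0.274, 0.001], [0.274, -0.962, -0.0], [0.0, 0.0, -1.0]]
force: [0.2, -0.5, 0.0]
width: 0.854
grip_force: 0.0
```

{"method": "arm_command", "body": {"rows": [[0.3,-0.24,0,0,0,0,-0.7],[0.6,-0.48,0,0,0,0,-0.7],[0.86,-0.68,0,0,0,0,-0.7],[0.86,-0.68,0,0,0,0,-0.7]]}}

```text
time_s: 1.15
tool_pos: [0.3363, -0.2379, 0.2312]
ee_rot: [[0.962, 0.274, 0.0], [0.274, -0.962, 0.0], [0.0, -0.0, -1.0]]
force: [-0.5, -0.4, -0.1]
width: 0.849
grip_force: 0.0
```

{"method": "arm_command", "body": {"rows": [[0.2,-0.16,0,0,0,-0.055,-0.7],[0.4,-0.32,0.1,0,0,-0.11,-0.7],[0.6,-0.48,0.2,0,0,-0.165,-0.7],[0.8,-0.6,0.3,0,0,-0.22,-0.7],[0.86,-0.68,0.4,0,0,-0.275,-0.7],[0.86,-0.68,0.4,0,0,-0.33,-0.7],[0.86,-0.68,0.4,0,0,-0.385,-0.7],[0.86,-0.68,0.4,0,0,-0.44,-0.7],[0.86,-0.68,0.4,0,0,-0.5,-0.7],[0.86,-0.68,0.4,0,0,-0.56,-0.7],[0.86,-0.68,0.4,0,0,-0.61,-0.7],[0.86,-0.68,0.4,0,0,-0.66,-0.7]]}}

```text
time_s: 2.65
tool_pos: [0.4316, -0.1079, 0.171]
ee_rot: [[-0.703, 0.711, -0.001], [0.711, 0.703, -0.0], [0.0, -0.001, -1.0]]
force: [0.3, -0.3, -0.0]
width: 0.855
grip_force: 0.0
```

```bash
python3 - <<'E'
from h import *
snap('wrist','w1'); goto(.4306,-.1054,.012,135); print(manip.get_obs()['width'],manip.get_obs()['ee_rot'].round(3).tolist())
E
```

```text
shift [0.016 0.008 1.06 ] turn 0.0 t 2.7 pos [ 0.4316 -0.1079  0.171 ] j6 -63.8
0.8480570321750369 [[-0.707, 0.707, -0.001], [0.707, 0.707, -0.0], [0.0, -0.001, -1.0]]
```

View pics/w1.png

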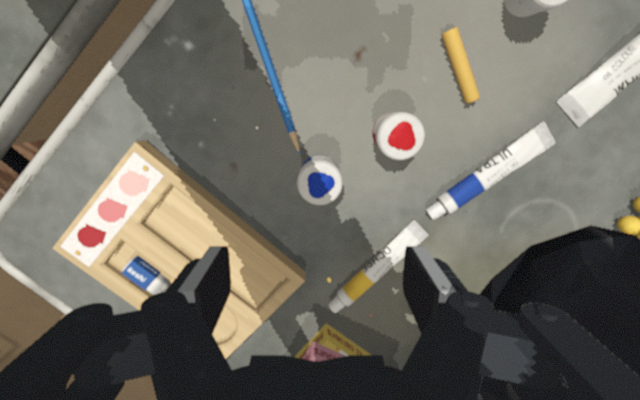

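```bash
python3 - <<'E'
from h import *
d=load('w1')
for n,u,v,z in (('blue',321,181,.041),('red',400,136,.041),('chalk',460,64,.0065),('och a',333,303,.0085),('och b',422,230,.0085)): print(n,at_z(d,u,v,z).round(4))
E
```

```text
blue [ 0.4323 -0.1034  0.041 ]
red [ 0.4501 -0.036   0.041 ]
chalk [0.4496 0.0401 0.0065]
och a [ 0.5333 -0.1873  0.0085]
och b [ 0.5369 -0.076   0.0085]
```

{"method": "arm_command", "body": {"rows": [[0.016,0.016,0.3,0,0,0,-0.7],[0.016,0.016,0.55,0,0,0,-0.7],[0.016,0.016,0.8,0,0,0,-0.7],[0.016,0.016,1.0,0,0,0,-0.7],[0.016,0.016,1.0,0,0,0,-0.7]]}}

```text
time_s: 3.32
tool_pos: [0.43, -0.1034, 0.0191]
ee_rot: [[-0.698, 0.716, -0.005], [0.716, 0.698, 0.001], [0.005, -0.003, -1.0]]
force: [-0.2, -0.4, 0.2]
width: 0.847
grip_force: 0.0
```

{"method": "arm_command", "body": {"rows": [[0,0,0.06,0,0,0,-0.7],[0,0,0.06,0,0,0,-0.3],[0,0,0.06,0,0,0,1],[0,0,0.06,0,0,0,1],[0,0,0.06,0,0,0,1],[0,0,0.06,0,0,0,1],[0,0,0.06,0,0,0,1],[0,0,0.06,0,0,0,1],[0,0,-0.1,0,0,0,1],[0,0,-0.3,0,0,0,1],[0,0,-0.5,0,0,0,1],[0,0,-0.5,0,0,0,1]], "grip_force": 40}}

```text
time_s: 4.82
tool_pos: [0.4332, -0.1032, 0.0985]
ee_rot: [[-0.701, 0.713, 0.005], [0.713, 0.701, -0.002], [-0.004, 0.002, -1.0]]
force: [1.3, 0.9, -0.6]
width: 0.409
grip_force: 39.9
```

```bash
python3 - <<'E'
from h import *
goto(.4577,.2082,.087,135); print(manip.get_obs()['width'],manip.get_obs()['grip_force'])
E
```

```text
shift [1.367 1.571 0.074] turn -0.003 t 4.825 pos [ 0.4332 -0.1032  0.0985] j6 -62.6
0.40924924901587195 39.94966506958008
```

{"method": "arm_command", "body": {"rows": [[0.15,0.17,0,0,0,0,1],[0.35,0.4,0,0,0,0,1],[0.53,0.62,0,0,0,0,1],[0.65,0.75,0,0,0,0,1],[0.68,0.79,0,0,0,0,1]]}}

```text
time_s: 5.45
tool_pos: [0.4442, 0.0541, 0.0949]
ee_rot: [[-0.702, 0.712, -0.002], [0.712, 0.702, -0.0], [0.001, -0.002, -1.0]]
force: [0.1, -0.5, 0.0]
width: 0.408
grip_force: 40.0
```

{"method": "arm_command", "body": {"rows": [[0.15,0.17,0,0,0,0,1],[0.35,0.4,0,0,0,0,1],[0.53,0.62,0,0,0,0,1],[0.65,0.75,0,0,0,0,1],[0.68,0.78,0,0,0,0,1],[0.68,0.78,0,0,0,0,1],[0.68,0.78,0,0,0,0,1]]}}

```text
time_s: 6.32
tool_pos: [0.457, 0.2066, 0.0961]
ee_rot: [[-0.7, 0.714, -0.0], [0.714, 0.7, -0.001], [-0.0, -0.001, -1.0]]
force: [0.0, -0.5, -1.5]
width: 0.409
grip_force: 40.1
```

```bash
python3 - <<'E'
from h import *
snap('wrist','w2'); snap('top','t2'); goto(.4577,.2082,.025,135)
E
```

```text
shift [0.004 0.01  0.475] turn -0.003 t 6.425 pos [0.457  0.2068 0.0962] j6 -24.3
```

View pics/w2.png

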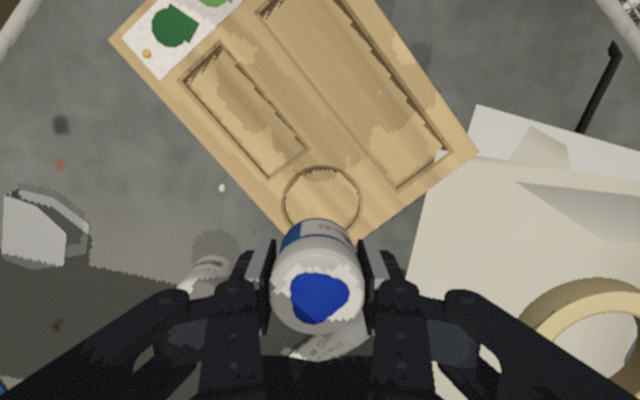

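```bash
python3 - <<'E'
from h import *
d=load('w2')
print('well',at_z(d,321,203,.02).round(4))
a=[at_z(d,*p,.02) for p in((218,44),(303,148),(268,178),(182,79))]; print('chalk',np.mean(a,0).round(4))
E
```

```text
well [0.4583 0.2096 0.02  ]
chalk [0.3862 0.2168 0.02  ]
```

{"method": "arm_command", "body": {"rows": [[0.006,0.015,0.15,0,0,0,1],[0.006,0.015,0.3,0,0,0,1],[0.006,0.015,0.42,0,0,0,1],[0.006,0.015,0.475,0,0,0,1],[0.006,0.015,0.475,0,0,0,1],[0.006,0.015,0.475,0,0,0,1],[0.006,0.015,0.475,0,0,0,-0.3],[0.006,0.015,0.475,0,0,0,-0.4],[0.006,0.015,0.475,0,0,0,-0.4],[0.006,0.015,0.35,0,0,0,-0.4],[0.006,0.015,0.1,0,0,0,-0.4],[0.006,0.015,-0.1,0,0,0,-0.4]]}}

```text
time_s: 7.92
tool_pos: [0.458, 0.21, 0.1126]
ee_rot: [[-0.701, 0.713, 0.001], [0.713, 0.701, 0.0], [-0.0, 0.001, -1.0]]
force: [0.9, 0.1, 0.2]
width: 0.703
grip_force: 0.0
```

```bash
python3 - <<'E'
from h import *
goto(.535,-.133,.11,90); print(manip.get_obs()['width'])
E
```

```text
shift [-1.991 -1.236  0.018] turn 0.247 t 7.925 pos [0.458  0.21   0.1126] j6 -24.1
0.7029992570836162
```

{"method": "arm_command", "body": {"rows": [[-0.25,-0.15,0,0,0,0,-0.4],[-0.5,-0.3,0,0,0,0,-0.4],[-0.75,-0.45,0,0,0,0,-0.4],[-1.0,-0.62,0,0,0,0,-0.4],[-1.0,-0.62,0,0,0,0,-0.4]]}}

```text
time_s: 8.55
tool_pos: [0.497, 0.0353, 0.1113]
ee_rot: [[-0.698, 0.716, 0.0], [0.716, 0.698, -0.001], [-0.0, -0.0, -1.0]]
force: [0.1, 0.6, 0.4]
width: 0.701
grip_force: 0.0
```

{"method": "arm_command", "body": {"rows": [[-0.25,-0.15,0,0,0,0.05,-0.4],[-0.5,-0.3,0,0,0,0.1,-0.4],[-0.75,-0.45,0,0,0,0.15,-0.4],[-0.99,-0.62,0,0,0,0.2,-0.4],[-0.99,-0.62,0,0,0,0.247,-0.4],[-0.99,-0.62,0,0,0,0.247,-0.4],[-0.99,-0.62,0,0,0,0.247,-0.4]]}}

```text
time_s: 9.43
tool_pos: [0.5344, -0.1324, 0.1113]
ee_rot: [[-0.005, 1.0, -0.0], [1.0, 0.005, 0.0], [0.0, -0.0, -1.0]]
force: [-1.2, -0.2, -0.9]
width: 0.7
grip_force: 0.0
```

```bash
python3 - <<'E'
from h import *
goto(.535,-.133,.006,90); print(manip.get_obs()['width'])
E
```

```text
shift [-0.004  0.004  0.702] turn 0.001 t 9.425 pos [ 0.5344 -0.1324  0.1113] j6 -18.0
0.7004164247928202
```

{"method": "arm_command", "body": {"rows": [[0,0.004,0.25,0,0,0,-0.4],[0,0.004,0.5,0,0,0,-0.4],[0,0.004,0.64,0,0,0,-0.4],[0,0.004,0.7,0,0,0,-0.2],[0,0.004,0.7,0,0,0,1],[0,0.004,0.7,0,0,0,1],[0,0.004,0.7,0,0,0,1],[0,0.004,0.7,0,0,0,1],[0,0.004,0.7,0,0,0,1],[0,0.004,0.6,0,0,0,1],[0,0.004,0.4,0,0,0,1],[0,0.004,0.2,0,0,0,1]], "grip_force": 30}}

```text
time_s: 10.92
tool_pos: [0.5347, -0.1334, 0.0826]
ee_rot: [[-0.0, 1.0, -0.0], [1.0, 0.0, -0.0], [-0.0, -0.0, -1.0]]
force: [0.1, -0.1, -0.4]
width: 0.172
grip_force: 26.9
```

```bash
python3 - <<'E'
from h import *
snap('wrist','w3'); goto(.4205,.2764,.08,174.1); print(manip.get_obs()['width'])
E
```

```text
shift [ 2.737 -0.775  0.039] turn -0.467 t 10.975 pos [ 0.5369 -0.1341  0.0876] j6 -17.9
0.17390263718354973
```

View pics/w3.png

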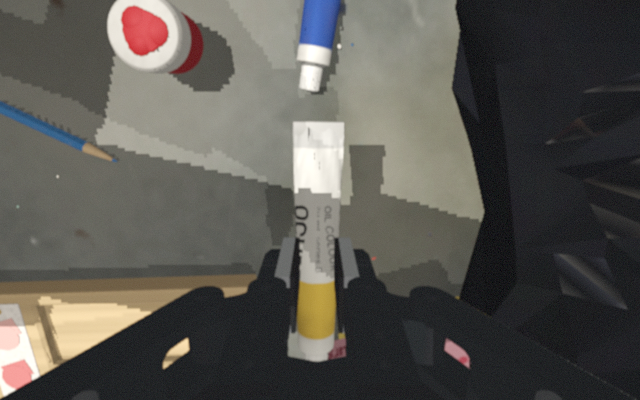

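{"method": "arm_command", "body": {"rows": [[0.15,-0.04,0,0,0,0,1],[0.4,-0.11,0,0,0,0,1],[0.65,-0.18,0,0,0,0,1],[0.85,-0.24,0,0,0,0,1],[0.91,-0.26,0,0,0,0,1]]}}

```text
time_s: 11.6
tool_pos: [0.4944, 0.0052, 0.0802]
ee_rot: [[-0.003, 1.0, -0.002], [1.0, 0.003, 0.0], [0.0, -0.002, -1.0]]
force: [-0.1, 0.9, -0.4]
width: 0.175
grip_force: 27.0
```

{"method": "arm_command", "body": {"rows": [[0.15,-0.04,0,0,0,0,1],[0.4,-0.11,0,0,0,0,1],[0.65,-0.18,0,0,0,0,1],[0.85,-0.24,0,0,0,0,1],[0.91,-0.26,0,0,0,0,1]]}}

```text
time_s: 12.22
tool_pos: [0.456, 0.1406, 0.0806]
ee_rot: [[-0.002, 1.0, -0.001], [1.0, 0.002, -0.0], [-0.0, -0.001, -1.0]]
force: [1.0, -0.5, -1.2]
width: 0.181
grip_force: 27.0
```

{"method": "arm_command", "body": {"rows": [[0.1,-0.03,0,0,0,-0.05,1],[0.2,-0.06,0,0,0,-0.1,1],[0.35,-0.1,0,0,0,-0.15,1],[0.5,-0.15,0,0,0,-0.2,1],[0.65,-0.19,0,0,0,-0.25,1],[0.8,-0.22,0,0,0,-0.3,1],[0.9,-0.25,0,0,0,-0.35,1],[0.92,-0.25,0,0,0,-0.4,1],[0.92,-0.25,0,0,0,-0.44,1],[0.92,-0.25,0,0,0,-0.467,1],[0.92,-0.25,0,0,0,-0.467,1],[0.92,-0.25,0,0,0,-0.467,1]]}}

```text
time_s: 13.72
tool_pos: [0.4194, 0.2772, 0.081]
ee_rot: [[-0.994, 0.105, -0.0], [0.105, 0.994, -0.0], [0.0, -0.0, -1.0]]
force: [-0.2, -0.6, 0.5]
width: 0.174
grip_force: 27.0
```

```bash
python3 - <<'E'
from h import *
snap('wrist','w4');snap('top','t4'); goto(.421,.277,.024,174.1); print(manip.get_obs()['width'])
E
```

```text
shift [-0.011 -0.001  0.381] turn -0.0 t 13.825 pos [0.4194 0.2774 0.0812] j6 -54.7
0.17196294540673604
```

View pics/w4.png

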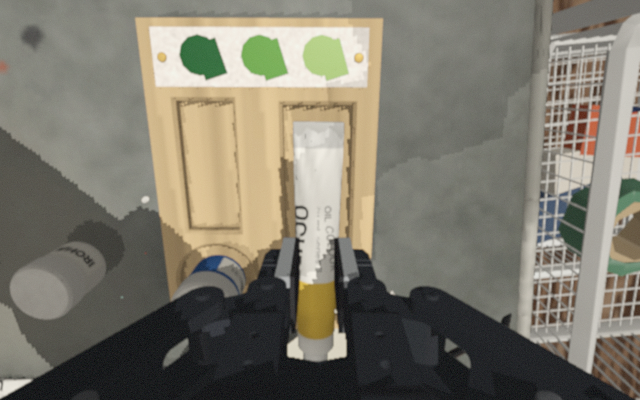

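```bash
python3 - <<'E'
from h import *
d=load('w4'); ax=np.array([np.cos(np.radians(-5.9)),np.sin(np.radians(-5.9)),0])
t=at_z(d,319,124,.083); e=at_z(d,317,106,.02); print(t,e,(t-e)@ax, 'tail to tcp',(np.array([.4194,.2774,0])-t)@ax)
l=at_z(d,282,150,.02); r=at_z(d,353,150,.02); m=at_z(d,319,150,.083); print(l,r,(l+r)/2,m)
E
```

```text
[0.36222995 0.28394523 0.083     ] [0.35735639 0.28379648 0.02      ] 0.004832458068069549 tail to tcp 0.057540006515257425
[0.37970755 0.26123388 0.02      ] [0.38394468 0.30186048 0.02      ] [0.38182611 0.28154718 0.02      ] [0.37231581 0.28291431 0.083     ]
```

{"method": "arm_command", "body": {"rows": [[-0.018,-0.002,0.12,0,0,0,1],[-0.018,-0.002,0.25,0,0,0,1],[-0.018,-0.002,0.35,0,0,0,1],[-0.018,-0.002,0.39,0,0,0,1],[-0.018,-0.002,0.39,0,0,0,1],[-0.018,-0.002,0.39,0,0,0,1],[-0.018,-0.002,0.39,0,0,0,0.1],[-0.018,-0.002,0.39,0,0,0,-0.1],[-0.018,-0.002,0.39,0,0,0,-0.1],[-0.018,-0.002,0.3,0,0,0,-0.1],[-0.018,-0.002,0.1,0,0,0,-0.1],[-0.018,-0.002,-0.2,0,0,0,-0.1]]}}

```text
time_s: 15.32
tool_pos: [0.4213, 0.2767, 0.1121]
ee_rot: [[-0.995, 0.103, -0.002], [0.103, 0.995, -0.001], [0.002, -0.001, -1.0]]
force: [0.6, -0.5, -0.4]
width: 0.548
grip_force: 0.0
```

```bash
python3 - <<'E'
from h import *
snap('wrist','w5'); goto(.450,.040,.11,160.5); print(manip.get_obs()['width'])
E
```

```text
shift [-0.333 -1.563  0.06 ] turn 0.075 t 15.375 pos [0.4243 0.2784 0.1199] j6 -55.0
0.551189845016365
```

View pics/w5.png

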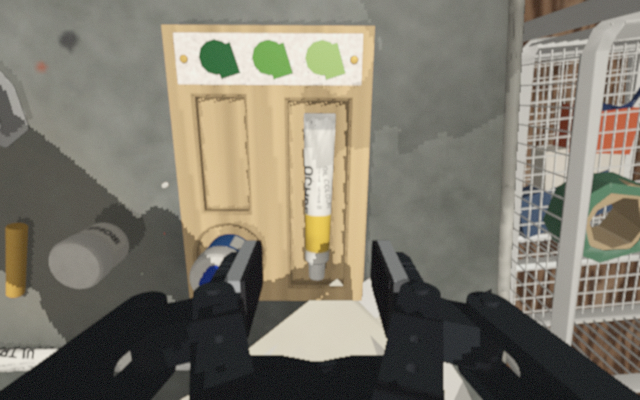

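{"method": "arm_command", "body": {"rows": [[-0.05,-0.25,0,0,0,0,-0.1],[-0.1,-0.5,0,0,0,0,0],[-0.17,-0.78,0,0,0,0,0],[-0.17,-0.78,0,0,0,0,0]]}}

```text
time_s: 15.88
tool_pos: [0.4358, 0.1561, 0.1123]
ee_rot: [[-0.994, 0.107, 0.002], [0.107, 0.994, -0.0], [-0.002, 0.0, -1.0]]
force: [-0.1, 0.3, 0.1]
width: 0.499
grip_force: 0.0
```

{"method": "arm_command", "body": {"rows": [[-0.05,-0.25,0,0,0,0.03,0],[-0.1,-0.5,0,0,0,0.06,0],[-0.165,-0.75,0,0,0,0.075,0],[-0.165,-0.78,0.06,0,0,0.075,0],[-0.165,-0.78,0.06,0,0,0.075,0],[-0.165,-0.78,0.06,0,0,0.075,0]]}}

```text
time_s: 16.62
tool_pos: [0.4478, 0.0401, 0.1024]
ee_rot: [[-0.944, 0.331, -0.0], [0.331, 0.944, 0.0], [0.0, 0.0, -1.0]]
force: [-1.0, -0.1, 0.6]
width: 0.505
grip_force: 0.0
```

```bash
python3 - <<'E'
from h import *
snap('wrist','w6'); goto(.450,.040,.005,160.5); print(manip.get_obs()['width'])
d=load('w6'); hsv=cv2.cvtColor(d['image'],cv2.COLOR_RGB2HSV); m=((hsv[...,0]>12)&(hsv[...,0]<28)&(hsv[...,1]>130)).astype(np.uint8)
n,l,s,c=cv2.connectedComponentsWithStats(m)
for i in range(1,n):
    if s[i,4]>150: print(s[i],at_z(d,*c[i],.0065).round(4), cv2.minAreaRect(np.argwhere(l==i)[:,::-1].astype(np.float32)))
E
```

```text
shift [-0.014  0.004  0.65 ] turn 0.001 t 16.675 pos [0.4479 0.0401 0.1025] j6 -70.3
0.4989541805897049
[ 310  159   18   84 1349] [0.4501 0.0404 0.0065] ((318.5, 200.5), (83.0, 17.0), 90.0)
```

{"method": "arm_command", "body": {"rows": [[-0.014,0.002,0.25,0,0,0,0],[-0.014,0.002,0.5,0,0,0,0],[-0.014,0.002,0.6,0,0,0,0],[-0.014,0.002,0.65,0,0,0,0],[-0.014,0.002,0.65,0,0,0,1],[-0.014,0.002,0.65,0,0,0,1],[-0.014,0.002,0.65,0,0,0,1],[-0.014,0.002,0.65,0,0,0,1],[-0.014,0.002,0.55,0,0,0,1],[-0.014,0.002,0.3,0,0,0,1],[-0.014,0.002,0.1,0,0,0,1],[-0.014,0.002,0.1,0,0,0,1]]}}

```text
time_s: 18.18
tool_pos: [0.4516, 0.0386, 0.0906]
ee_rot: [[-0.943, 0.332, 0.006], [0.332, 0.943, -0.0], [-0.006, 0.002, -1.0]]
force: [-0.6, -0.8, 0.0]
width: 0.129
grip_force: 29.5
```

```bash
python3 - <<'E'
from h import *
goto(.385,.2165,.0875,174.1); print(manip.get_obs()['width'],manip.get_obs()['grip_force'])
E
```

```text
shift [0.813 0.971 0.017] turn -0.075 t 18.175 pos [0.4516 0.0386 0.0906] j6 -70.4
0.12944908532920552 29.549032151699066
```

{"method": "arm_command", "body": {"rows": [[0.15,0.17,0,0,0,-0.02,1],[0.35,0.4,0,0,0,-0.04,1],[0.55,0.65,0,0,0,-0.06,1],[0.72,0.88,0,0,0,-0.075,1],[0.8,0.97,0,0,0,-0.075,1],[0.8,0.97,0,0,0,-0.075,1],[0.8,0.97,0,0,0,-0.075,1]]}}

```text
time_s: 19.05
tool_pos: [0.385, 0.2151, 0.0868]
ee_rot: [[-0.995, 0.103, -0.001], [0.103, 0.995, -0.001], [0.001, -0.001, -1.0]]
force: [0.1, -0.8, -0.3]
width: 0.128
grip_force: 29.5
```

```bash
python3 - <<'E'
from h import *
snap('wrist','w7'); goto(.385,.2165,.0205,174.1); print(manip.get_obs()['width'],manip.get_obs()['grip_force'])
E
```

```text
shift [0.002 0.01  0.443] turn -0.0 t 19.1 pos [0.3852 0.215  0.0869] j6 -59.6
0.13096638503796446 29.548522531986237
```

View pics/w7.png

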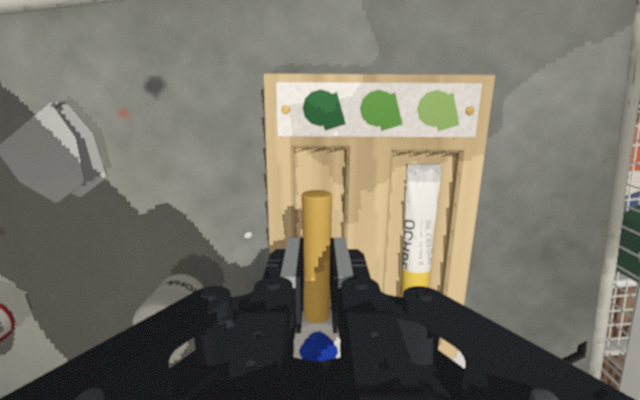

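{"method": "arm_command", "body": {"rows": [[0.002,0.01,0.12,0,0,0,1],[0.002,0.01,0.25,0,0,0,1],[0.002,0.01,0.37,0,0,0,1],[0.002,0.01,0.43,0,0,0,1],[0.002,0.01,0.437,0,0,0,1],[0.002,0.01,0.437,0,0,0,1],[0.002,0.01,0.437,0,0,0,0.4],[0.002,0.01,0.437,0,0,0,0.2],[0.002,0.01,0.437,0,0,0,0.2],[0.002,0.01,0.35,0,0,0,0.2],[0.002,0.01,0.1,0,0,0,0.2],[0.002,0.01,-0.2,0,0,0,0]]}}

```text
time_s: 20.6
tool_pos: [0.3845, 0.2171, 0.1187]
ee_rot: [[-0.995, 0.103, -0.001], [0.103, 0.995, -0.0], [0.001, -0.001, -1.0]]
force: [-0.1, -0.1, 0.4]
width: 0.501
grip_force: 0.0
```

```bash
python3 - <<'E'
from h import *
snap('wrist','w8'); goto(.4497,-.0355,.11,135); print(manip.get_obs()['width'])
E
```

```text
shift [-0.586 -1.642  0.102] turn 0.217 t 20.65 pos [0.3874 0.2185 0.1258] j6 -59.4
0.4978794705503397
```

View pics/w8.png

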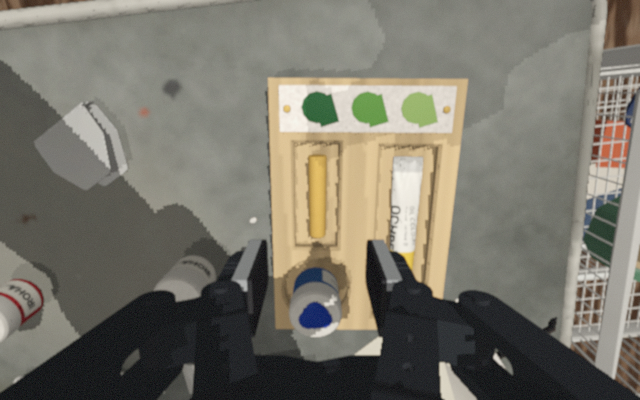

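{"method": "arm_command", "body": {"rows": [[-0.1,-0.25,0,0,0,0,-0.4],[-0.2,-0.5,0,0,0,0,-0.4],[-0.3,-0.82,0,0,0,0,-0.4],[-0.3,-0.82,0,0,0,0,-0.4]]}}

```text
time_s: 21.15
tool_pos: [0.4177, 0.088, 0.1181]
ee_rot: [[-0.994, 0.107, 0.001], [0.107, 0.994, -0.0], [-0.001, -0.0, -1.0]]
force: [0.1, 0.5, -0.4]
width: 0.703
grip_force: 0.0
```

{"method": "arm_command", "body": {"rows": [[-0.1,-0.25,0,0,0,0,-0.4],[-0.2,-0.5,0,0,0,0,-0.4],[-0.29,-0.82,0,0,0,0,-0.4],[-0.29,-0.82,0.1,0,0,0,-0.4],[-0.29,-0.82,0.1,0,0,0,-0.4],[-0.29,-0.82,0.1,0,0,0,-0.4]]}}

```text
time_s: 21.9
tool_pos: [0.4476, -0.0352, 0.1025]
ee_rot: [[-0.995, 0.101, -0.0], [0.101, 0.995, 0.0], [0.0, 0.0, -1.0]]
force: [0.4, 0.0, -0.7]
width: 0.701
grip_force: 0.0
```

```bash
python3 - <<'E'
from h import *
goto(.4497,-.0355,.012,174.1); print(manip.get_obs()['width'])
E
```

```text
shift [-0.014 -0.001  0.603] turn 0.001 t 21.9 pos [ 0.4476 -0.0352  0.1025] j6 -93.4
0.7013751826336138
```

{"method": "arm_command", "body": {"rows": [[-0.014,0,0.2,0,0,0,-0.4],[-0.014,0,0.4,0,0,0,-0.4],[-0.014,0,0.55,0,0,0,-0.4],[-0.014,0,0.603,0,0,0,-0.4],[-0.014,0,0.603,0,0,0,-0.2],[-0.014,0,0.603,0,0,0,1],[-0.014,0,0.603,0,0,0,1],[-0.014,0,0.603,0,0,0,1],[-0.014,0,0.603,0,0,0,1],[-0.014,0,0.5,0,0,0,1],[-0.014,0,0.3,0,0,0,1],[-0.014,0,0.06,0,0,0,1]], "grip_force": 40}}

```text
time_s: 23.4
tool_pos: [0.4492, -0.0367, 0.0945]
ee_rot: [[-0.995, 0.103, -0.001], [0.103, 0.995, -0.0], [0.001, -0.0, -1.0]]
force: [1.4, -0.6, -0.5]
width: 0.41
grip_force: 40.0
```

```bash
python3 - <<'E'
from h import *
goto(.4595,-.2834,.0935,174.1); print(manip.get_obs()['width'],manip.get_obs()['grip_force'])
E
```

```text
shift [-0.238 -1.628  0.007] turn -0.0 t 23.4 pos [ 0.4492 -0.0367  0.0945] j6 -93.4
0.4097103859629361 39.95634734630585
```

{"method": "arm_command", "body": {"rows": [[-0.02,-0.15,0,0,0,0,1],[-0.06,-0.4,0,0,0,0,1],[-0.1,-0.65,0,0,0,0,1],[-0.12,-0.8,0,0,0,0,1],[-0.12,-0.82,0,0,0,0,1]]}}

```text
time_s: 24.02
tool_pos: [0.4548, -0.162, 0.094]
ee_rot: [[-0.994, 0.105, 0.0], [0.105, 0.994, -0.0], [-0.0, -0.0, -1.0]]
force: [-1.1, 0.8, -0.0]
width: 0.413
grip_force: 40.0
```

{"method": "arm_command", "body": {"rows": [[-0.02,-0.15,0,0,0,0,1],[-0.06,-0.4,0,0,0,0,1],[-0.1,-0.65,0,0,0,0,1],[-0.12,-0.78,0,0,0,0,1],[-0.12,-0.81,0,0,0,0,1],[-0.12,-0.81,0,0,0,0,1],[-0.12,-0.81,0,0,0,0,1]]}}

```text
time_s: 24.9
tool_pos: [0.4605, -0.2825, 0.0933]
ee_rot: [[-0.995, 0.102, -0.0], [0.102, 0.995, 0.0], [0.0, 0.0, -1.0]]
force: [-0.0, -0.7, -1.2]
width: 0.412
grip_force: 40.1
```

```bash
python3 - <<'E'
from h import *
snap('wrist','w9'); goto(.4595,-.2834,.0243,174.1); print(manip.get_obs()['width'],manip.get_obs()['grip_force'])
E
```

```text
shift [ 0.006 -0.005  0.461] turn 0.0 t 24.95 pos [ 0.4605 -0.2827  0.0934] j6 -119.6
0.415650511744734 40.05797624588013
```

View pics/w9.png

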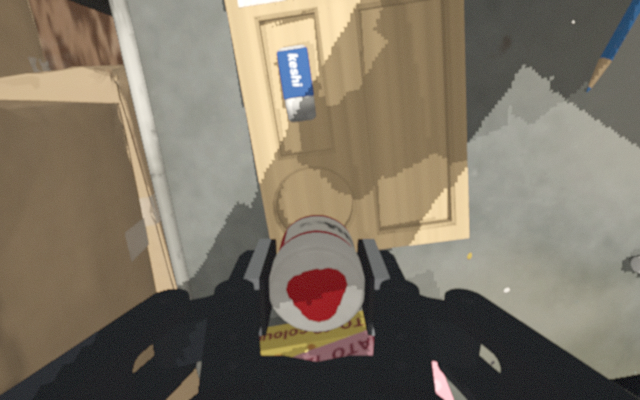

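```bash
python3 - <<'E'
from h import *
d=load('w9')
print('well',at_z(d,314,204,.02).round(4))
t=load('top0'); print('box',depth(t,430,150).round(3),depth(t,422,163).round(3))
E
```

```text
well [ 0.4588 -0.284   0.02  ]
box [ 0.574 -0.247  0.053] [ 0.545 -0.229  0.055]
```

{"method": "arm_command", "body": {"rows": [[0.008,-0.008,0.15,0,0,0,1],[0.008,-0.008,0.3,0,0,0,1],[0.008,-0.008,0.4,0,0,0,1],[0.008,-0.008,0.458,0,0,0,1],[0.008,-0.008,0.458,0,0,0,1],[0.008,-0.008,0.458,0,0,0,1],[0.008,-0.008,0.458,0,0,0,-0.3],[0.008,-0.008,0.458,0,0,0,-0.4],[0.008,-0.008,0.458,0,0,0,-0.4],[0.008,-0.008,0.35,0,0,0,-0.4],[0.008,-0.008,0.1,0,0,0,-0.4],[0.008,-0.008,-0.1,0,0,0,-0.4]]}}

```text
time_s: 26.45
tool_pos: [0.4594, -0.285, 0.111]
ee_rot: [[-0.995, 0.103, 0.002], [0.103, 0.995, -0.001], [-0.002, -0.001, -1.0]]
force: [0.2, -0.4, 0.3]
width: 0.703
grip_force: 0.0
```

```bash
python3 - <<'E'
from h import *
goto(.5445,.1387,.11,90); print(manip.get_obs()['width'])
E
```

```text
shift [-0.273  2.868  0.004] turn 0.467 t 26.45 pos [ 0.4594 -0.285   0.111 ] j6 -119.8
0.7027795217319185
```

{"method": "arm_command", "body": {"rows": [[-0.08,0.25,0,0,0,0,-0.4],[-0.08,0.5,0,0,0,0,-0.4],[-0.08,0.75,0,0,0,0,-0.4],[-0.08,0.95,0,0,0,0,-0.2],[-0.08,0.95,0,0,0,0,-0.2]]}}

```text
time_s: 27.08
tool_pos: [0.4861, -0.1428, 0.1096]
ee_rot: [[-0.995, 0.1, 0.001], [0.1, 0.995, -0.0], [-0.002, -0.0, -1.0]]
force: [-1.0, -1.1, 0.5]
width: 0.598
grip_force: 0.0
```

{"method": "arm_command", "body": {"rows": [[-0.08,0.25,0,0,0,0,-0.2],[-0.08,0.5,0,0,0,0,-0.2],[-0.08,0.75,0,0,0,0,-0.2],[-0.08,0.95,0,0,0,0,-0.2],[-0.08,0.95,0,0,0,0,-0.2]]}}

```text
time_s: 27.7
tool_pos: [0.5126, -0.003, 0.1091]
ee_rot: [[-0.995, 0.101, 0.001], [0.101, 0.995, -0.0], [-0.001, -0.0, -1.0]]
force: [-0.1, -0.5, 0.8]
width: 0.6
grip_force: 0.0
```

{"method": "arm_command", "body": {"rows": [[-0.08,0.25,0,0,0,0.05,-0.2],[-0.1,0.5,0,0,0,0.1,-0.2],[-0.1,0.75,0,0,0,0.15,-0.2],[-0.11,0.89,0,0,0,0.2,-0.2],[-0.11,0.89,0,0,0,0.25,-0.2],[-0.11,0.89,0,0,0,0.3,-0.2],[-0.11,0.89,0,0,0,0.35,-0.2],[-0.11,0.89,0,0,0,0.4,-0.2],[-0.11,0.89,0,0,0,0.44,-0.2],[-0.11,0.89,0,0,0,0.467,-0.2],[-0.11,0.89,0,0,0,0.467,-0.2],[-0.11,0.89,0,0,0,0.467,-0.2]]}}

```text
time_s: 29.2
tool_pos: [0.5427, 0.1266, 0.1085]
ee_rot: [[-0.001, 1.0, 0.0], [1.0, 0.001, -0.0], [-0.0, 0.0, -1.0]]
force: [-0.1, -0.0, -0.8]
width: 0.602
grip_force: 0.0
```

```bash
python3 - <<'E'
from h import *
snap('wrist','w10'); goto(.5445,.127,.0095,90); print(manip.get_obs()['width'])
t=load('top0')
for p in((235,145),(240,150),(245,155),(245,150),(258,150),(270,152)): print(p,depth(t,*p).round(4))
E
```

```text
shift [0.001 0.012 0.66 ] turn 0.0 t 29.25 pos [0.5426 0.1268 0.1085] j6 9.3
0.5986096603340948
(235, 145) [0.5904 0.1832 0.0216]
(240, 150) [0.5783 0.1709 0.0252]
(245, 155) [0.5716 0.164  0.0021]
(245, 150) [0.5789 0.1603 0.0224]
(258, 150) [ 0.5841  0.1349 -0.0014]
(270, 152) [ 0.5795  0.1072 -0.0012]
```

View pics/w10.png

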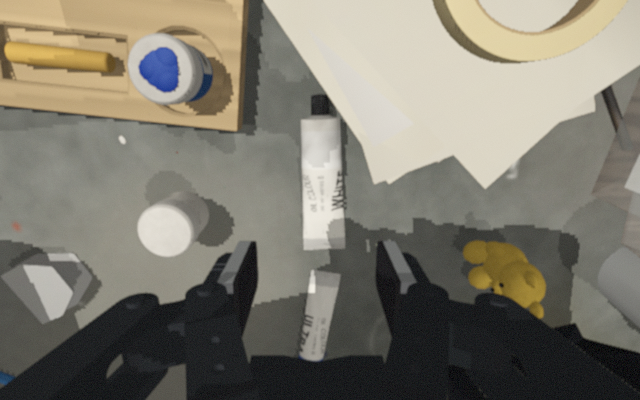

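```bash
python3 - <<'E'
from h import *
d=load('w10')
print('paper tip',depth(d,378,178).round(4),depth(d,350,130).round(4),at_z(d,375,183,.01).round(4))
for p in((320,97),(302,120),(341,120),(303,248),(345,248)): print(p,at_z(d,*p,.0125).round(4),depth(d,*p).round(3))
E
```

```text
paper tip [0.5834 0.1429 0.025 ] [ 0.5666  0.1713 -0.0009] [0.5841 0.1357 0.01  ]
(320, 97) [0.5453 0.1937 0.0125] [0.545 0.194 0.017]
(302, 120) [0.5335 0.179  0.0125] [0.534 0.179 0.016]
(341, 120) [0.5592 0.1791 0.0125] [ 0.56   0.178 -0.002]
(303, 248) [0.5335 0.0873 0.0125] [0.533 0.082 0.   ]
(345, 248) [0.5642 0.0874 0.0125] [ 0.565  0.081 -0.002]
```

{"method": "arm_command", "body": {"rows": [[-0.032,0.022,0.1,0,0,0,-0.1],[-0.032,0.022,0.2,0,0,0,-0.1],[-0.032,0.022,0.4,0,0,0,-0.1],[-0.032,0.022,0.58,0,0,0,-0.1],[-0.032,0.022,0.66,0,0,0,-0.1],[-0.032,0.022,0.66,0,0,0,-0.1],[-0.032,0.022,0.66,0,0,0,1],[-0.032,0.022,0.66,0,0,0,1],[-0.032,0.022,0.66,0,0,0,1],[-0.032,0.022,0.66,0,0,0,1],[-0.032,0.022,0.66,0,0,0,1]], "grip_force": 40}}

```text
time_s: 30.62
tool_pos: [0.5487, 0.1225, 0.0142]
ee_rot: [[-0.0, 1.0, 0.008], [1.0, 0.0, 0.0], [0.0, 0.008, -1.0]]
force: [-4.5, -2.4, 18.0]
width: -0.001
grip_force: 9.3
```

{"method": "arm_command", "body": {"rows": [[0,0,-0.05,0,0,0,1],[0,0,-0.2,0,0,0,1],[0,0,-0.4,0,0,0,1],[0,0,-0.55,0,0,0,1],[0,0,-0.6,0,0,0,1],[0,0,-0.6,0,0,0,1]]}}

```text
time_s: 31.38
tool_pos: [0.5458, 0.1227, 0.0994]
ee_rot: [[-0.001, 1.0, 0.001], [1.0, 0.001, 0.0], [0.0, 0.001, -1.0]]
force: [-0.1, -0.4, -0.9]
width: 0.004
grip_force: 0.0
```

```bash
python3 - <<'E'
from h import *
snap('wrist','w11'); goto(.4135,-.2209,.1,181.9); goto(.4135,-.2209,.1,1.9);print(manip.get_obs()['width'])
E
```

```text
shift [-2.289 -0.88  -0.008] turn -0.51 t 31.425 pos [0.5453 0.1226 0.0985] j6 8.9
shift [-2.289 -0.88  -0.008] turn 0.49 t 31.425 pos [0.5453 0.1226 0.0985] j6 8.9
-0.0012901407041037765
```

View pics/w11.png

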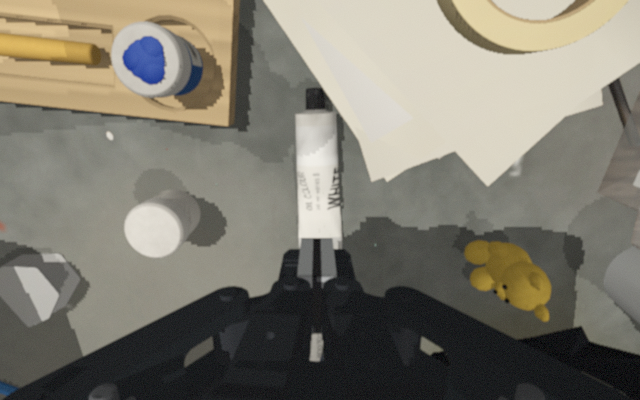

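```bash
python3 - <<'E'
from h import *
d=load('w11')
for v in range(95,240,12):
    print(v,[ (lambda q:(round(q[0],4),round(q[1],4),round(q[2],4)))(depth(d,u,v)) for u in (304,312,319,328,336)])
E
```

```text
95 [(np.float64(0.538), np.float64(0.191), np.float64(-0.0006)), (np.float64(0.5434), np.float64(0.191), np.float64(0.0156)), (np.float64(0.5477), np.float64(0.191), np.float64(0.0163)), (np.float64(0.5532), np.float64(0.1911), np.float64(0.0182)), (np.float64(0.558), np.float64(0.1911), np.float64(0.0184))]
107 [(np.float64(0.5379), np.float64(0.1833), np.float64(-0.0009)), (np.float64(0.5434), np.float64(0.1839), np.float64(0.0166)), (np.float64(0.5478), np.float64(0.1839), np.float64(0.016)), (np.float64(0.5539), np.float64(0.1833), np.float64(-0.0015)), (np.float64(0.5582), np.float64(0.184), np.float64(0.0178))]
119 [(np.float64(0.5386), np.float64(0.1769), np.float64(0.0212)), (np.float64(0.5435), np.float64(0.1771), np.float64(0.0229)), (np.float64(0.5477), np.float64(0.177), np.float64(0.0218)), (np.float64(0.5532), np.float64(0.177), np.float64(0.0216)), (np.float64(0.5594), np.float64(0.1754), np.float64(-0.0023))]
131 [(np.float64(0.5385), np.float64(0.1697), np.float64(0.0206)), (np.float64(0.5435), np.float64(0.1698), np.float64(0.0218)), (np.float64(0.5478), np.float64(
[... 2268 characters left out ...]
4(0.0094)), (np.float64(0.56), np.float64(0.1101), np.float64(0.0068))]
227 [(np.float64(0.5375), np.float64(0.1004), np.float64(0.0048)), (np.float64(0.5432), np.float64(0.1015), np.float64(0.0077)), (np.float64(0.5481), np.float64(0.1016), np.float64(0.0079)), (np.float64(0.5546), np.float64(0.1007), np.float64(0.0055)), (np.float64(0.5603), np.float64(0.1006), np.float64(0.0053))]
239 [(np.float64(0.5411), np.float64(0.1335), np.float64(0.1044)), (np.float64(0.5444), np.float64(0.1334), np.float64(0.1041)), (np.float64(0.5474), np.float64(0.133), np.float64(0.1032)), (np.float64(0.5511), np.float64(0.1333), np.float64(0.1039)), (np.float64(0.5605), np.float64(0.0908), np.float64(0.0038))]
```

{"method": "arm_command", "body": {"rows": [[0.083,0.01,0,0,0,0,0.13],[0.083,0.01,0,0,0,0,0.13],[0.083,0.01,0.2,0,0,0,0.13],[0.083,0.01,0.4,0,0,0,0.13],[0.083,0.01,0.5,0,0,0,0.13],[0.083,0.01,0.58,0,0,0,0.13],[0.083,0.01,0.62,0,0,0,0.13],[0.083,0.01,0.645,0,0,0,0.13],[0.083,0.01,0.645,0,0,0,0.13]]}}

```text
time_s: 32.55
tool_pos: [0.5474, 0.1351, 0.0029]
ee_rot: [[-0.0, 1.0, 0.001], [1.0, 0.0, 0.0], [0.0, 0.001, -1.0]]
force: [0.4, 0.0, 0.0]
width: 0.437
grip_force: 0.0
```

{"method": "arm_command", "body": {"rows": [[0,0,0,0,0,0,1],[0,0,0,0,0,0,1],[0,0,0,0,0,0,1],[0,0,0,0,0,0,1]], "grip_force": 30}}

```text
time_s: 33.05
tool_pos: [0.5476, 0.1351, 0.0033]
ee_rot: [[-0.001, 1.0, 0.001], [1.0, 0.001, 0.0], [0.0, 0.001, -1.0]]
force: [-1.2, -0.7, 6.2]
width: 0.328
grip_force: 30.0
```

Gripped at 28 mm, as expected. Lift gently and check.

{"method": "arm_command", "body": {"rows": [[0,0,-0.05,0,0,0,1],[0,0,-0.15,0,0,0,1],[0,0,-0.3,0,0,0,1],[0,0,-0.5,0,0,0,1],[0,0,-0.62,0,0,0,1],[0,0,-0.65,0,0,0,1],[0,0,-0.65,0,0,0,1]]}}

```text
time_s: 33.92
tool_pos: [0.5469, 0.135, 0.0995]
ee_rot: [[-0.001, 1.0, -0.001], [1.0, 0.001, -0.0], [-0.0, -0.001, -1.0]]
force: [-0.8, 0.9, -0.8]
width: 0.326
grip_force: 29.5
```

```bash
python3 - <<'E'
from h import *
d=snap('wrist','w12'); goto(.4135,-.2209,.1,181.9);print(manip.get_obs()['width'],manip.get_obs()['grip_force'])
for v in range(40,240,14): print(v,depth(d,319,v).round(4))
E
```

```text
shift [-2.372 -0.889 -0.005] turn -0.51 t 33.975 pos [0.5466 0.135  0.0989] j6 10.1
0.319837595142088 29.475738640103373
40 [0.5486 0.2343 0.0176]
54 [0.5487 0.2267 0.0178]
68 [0.5487 0.2187 0.02  ]
82 [0.5487 0.2109 0.0178]
96 [0.5488 0.2028 0.0185]
110 [ 0.5489  0.1937 -0.0011]
124 [0.5483 0.1935 0.1109]
138 [0.5483 0.1886 0.1121]
152 [0.5483 0.1837 0.1137]
166 [0.5483 0.1798 0.1197]
180 [0.5483 0.1744 0.1181]
194 [0.5484 0.1691 0.1178]
208 [0.5475 0.2039 0.2409]
222 [0.5484 0.1574 0.1153]
236 [0.5484 0.1513 0.1145]
```

{"method": "arm_command", "body": {"rows": [[-0.12,-0.05,0,0,0,0,1],[-0.35,-0.13,0,0,0,0,1],[-0.58,-0.22,0,0,0,0,1],[-0.75,-0.28,0,0,0,0,1],[-0.79,-0.3,0,0,0,0,1]]}}

```text
time_s: 34.6
tool_pos: [0.5011, 0.0147, 0.0994]
ee_rot: [[0.002, 1.0, -0.001], [1.0, -0.002, -0.0], [-0.0, -0.001, -1.0]]
force: [0.5, 0.4, 0.8]
width: 0.322
grip_force: 29.5
```

{"method": "arm_command", "body": {"rows": [[-0.12,-0.05,0,0,0,0,1],[-0.35,-0.13,0,0,0,0,1],[-0.58,-0.22,0,0,0,0,1],[-0.75,-0.28,0,0,0,0,1],[-0.79,-0.3,0,0,0,0,1]]}}

```text
time_s: 35.22
tool_pos: [0.4566, -0.1032, 0.0999]
ee_rot: [[0.001, 1.0, -0.0], [1.0, -0.001, -0.0], [-0.0, -0.0, -1.0]]
force: [-0.2, 1.0, 0.2]
width: 0.325
grip_force: 29.5
```

{"method": "arm_command", "body": {"rows": [[-0.1,-0.03,0,0,0,0.05,1],[-0.2,-0.08,0,0,0,0.1,1],[-0.35,-0.13,0,0,0,0.15,1],[-0.5,-0.19,0,0,0,0.2,1],[-0.65,-0.25,0,0,0,0.25,1],[-0.75,-0.29,0,0,0,0.3,1],[-0.79,-0.3,0,0,0,0.35,1],[-0.79,-0.3,0,0,0,0.4,1],[-0.79,-0.3,0,0,0,0.45,1],[-0.79,-0.3,0,0,0,0.49,1],[-0.79,-0.3,0,0,0,0.49,1],[-0.79,-0.3,0,0,0,0.49,1]]}}

```text
time_s: 36.72
tool_pos: [0.4125, -0.2202, 0.1]
ee_rot: [[0.999, 0.035, -0.0], [0.035, -0.999, 0.0], [-0.0, -0.0, -1.0]]
force: [0.4, 0.6, -0.4]
width: 0.323
grip_force: 29.5
```

```bash
python3 - <<'E'
from h import *
d=snap('wrist','w13'); goto(.411,-.221,.0205,1.9);print(manip.get_obs()['width'],manip.get_obs()['grip_force'])
E
```

```text
shift [-0.01   0.004  0.53 ] turn 0.0 t 36.775 pos [ 0.4124 -0.2203  0.1   ] j6 55.4
0.3236676453184287 29.480915168387583
```

View pics/w13.png

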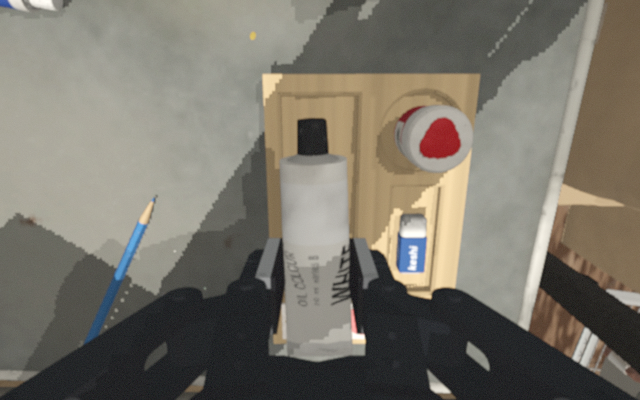

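```bash
python3 - <<'E'
from h import *
d=load('w13')
print('end',at_z(d,320,94,.02).round(4),'L',at_z(d,282,110,.02).round(4),'R',at_z(d,361,110,.02).round(4),'cap',at_z(d,312,119,.107).round(4),'shoulder',at_z(d,281,160,.108).round(4),at_z(d,348,158,.108).round(4))
E
```

```text
end [ 0.4821 -0.2202  0.02  ] L [ 0.4718 -0.1974  0.02  ] R [ 0.4736 -0.2456  0.02  ] cap [ 0.4731 -0.2168  0.107 ] shoulder [ 0.4574 -0.2055  0.108 ] [ 0.4591 -0.231   0.108 ]
```

{"method": "arm_command", "body": {"rows": [[0,0.017,0.12,0,0,0,1],[0,0.017,0.28,0,0,0,1],[0,0.017,0.42,0,0,0,1],[0,0.017,0.5,0,0,0,1],[0,0.017,0.53,0,0,0,1],[0,0.017,0.53,0,0,0,1],[0,0.017,0.53,0,0,0,1],[0,0.017,0.53,0,0,0,0],[0,0.017,0.53,0,0,0,-0.1],[0,0.017,0.53,0,0,0,-0.1],[0,0.017,0.4,0,0,0,-0.1],[0,0.017,0.2,0,0,0,-0.1]]}}

```text
time_s: 38.28
tool_pos: [0.4118, -0.2227, 0.0698]
ee_rot: [[0.999, 0.032, -0.002], [0.032, -0.999, 0.001], [-0.002, -0.001, -1.0]]
force: [0.2, -0.5, 0.3]
width: 0.554
grip_force: 0.0
```

{"method": "arm_command", "body": {"rows": [[-0.1,0,-0.3,0,0,0,-0.1],[-0.2,0,-0.6,0,0,0,-0.1],[-0.3,0,-0.8,0,0,0,-0.1],[-0.3,0,-0.8,0,0,0,-0.1]]}}

```text
time_s: 38.78
tool_pos: [0.368, -0.2253, 0.1928]
ee_rot: [[1.0, 0.031, 0.005], [0.031, -1.0, -0.004], [0.005, 0.004, -1.0]]
force: [0.1, -1.0, -0.1]
width: 0.548
grip_force: 0.0
```

```bash
python3 - <<'E'
from h import *
w=snap('wrist','w14')['image']; t=snap('top','t14')['image']
a=cv2.resize(t[150:285,165:325],(400,337),interpolation=cv2.INTER_CUBIC)
b=cv2.resize(w,(539,337))[:,80:479]
cv2.imwrite('pics/f.png',np.hstack([a,b])[:,:,::-1])
E
```

```text
(no output)
```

View pics/f.png

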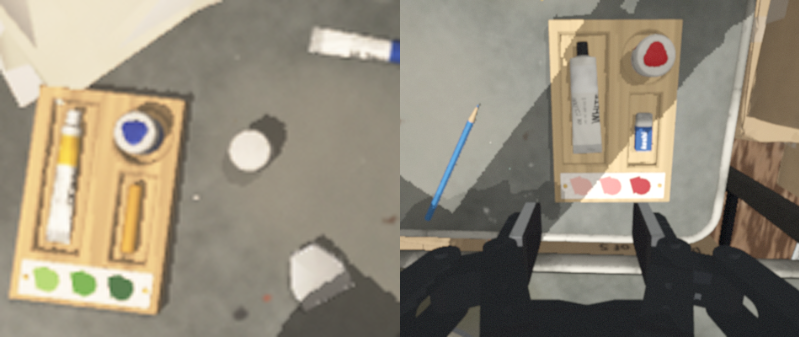

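```bash
python3 - <<'E'
from h import *
d=load('w14'); s=640/539
for x,y in ((585,60),(585,75),(586,100),(588,130),(588,148),(570,60),(655,55)): print((x,y),depth(d,(x-400+80)*s,y*s).round(4))
E
```

```text
(585, 60) [ 0.4556 -0.2219  0.0349]
(585, 75) [ 0.442  -0.2223  0.0329]
(586, 100) [ 0.418  -0.2241  0.0289]
(588, 130) [ 0.3863 -0.2272  0.0207]
(588, 148) [ 0.3654 -0.228   0.0146]
(570, 60) [ 0.4566 -0.2064  0.0108]
(655, 55) [ 0.4608 -0.2841  0.0534]
```

Heights match items resting on the recess floors (tube top 35 mm, pot lid 53 mm).

```bash
python3 -c "
from station import manip
print(manip.finish_job())"
```

```text
the job is handed in; nothing more can be done
None
```

Both paint kits are made up and the job is handed in at about 39 s: the last pictures show all five items in their recesses, with the cream pot and blue-banded tube left alone; the first grip on the white tube slipped off and was redone.

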